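# Lock a bayonet plug into a housing held tilted in a bench vice

### The arm

A 7-joint arm with a two-finger parallel gripper is mounted at the origin on the work surface. World frame = base frame: x ahead of the robot, y to its left, z up, the work surface at z = 0. Lengths are in m, angles in rad, forces in N, time in s.
With the tool pointing down it reaches from about 0.35 to 0.9 m from the base axis. Payload 8.1 kg.
Tool frame: the origin (TCP) lies at the very end of the fingers, on their centre line; the grasp point (between the pads) lies 19 mm behind it; z points along the fingers, y is the line along which they close (so a half turn about z gives the same grasp; the last joint's range is limited). The gripper opens to 92 mm and grips with 3 to 60 N. Pads are 19 mm wide; open, the fingers measure 130 mm over their backs; the gripper's body (75 mm by 190 mm) begins 47 mm behind the grasp point.
Start: joints at [-1.232, 0.434, 0.025, 1.573, -0.012, 1.134, -0.075], TCP at [0.267, 0.565, 0.227] pointing down, gripper open.
Joint ranges: [-2.62, 2.62], [-0.44, 2.09], [-1.27, 1.32], [0.08, 2.57], [-1.32, 4.46], [0.12, 2], [-2.74, 2.74]. Speed limits (rad/s): [2.22, 2.22, 3.01, 3.01, 3.14, 3.14, 3.14].

### API

Orientations are given as a rotation vector (axis times angle).
In Python, from cell import arm gives the robot as it stands.
- The arm moves only by the shell command python3 -m pendant 'ROWS' [FORCE]. ROWS is a JSON object of lists of equal length, an entry for each row: "slide": the shift along the tool's x, y, z in units of 0.3 m (1.0 is 0.3 m), a list of three; "dr": the turn, a rotation vector about the tool's x, y, z in units of 0.12 rad (1.0 is 0.12 rad), a list of three; "claw": the opening, from 0 (shut) to 1 (fully open). In form: {"slide": [[tx, ty, tz], ...], "dr": [[ax, ay, az], ...], "claw": [claw, ...]}. A call has 1 to 10 rows; each row shifts and turns the commanded pose from where the row before left it, along the tool's axes as they then stand; what a row does not reach is not made up. A row lasts 1/10 s, in which the tool goes at most 50 mm and 8.59 degrees, less where a joint would pass 70% of its speed; a pose out of reach is approached as far as the arm can. A call with a number of a shift or a turn outside -1 to 1 is refused whole. A call with a gripper value outside its range is refused whole. The fingers move at their own pace and stop on an object; FORCE is the grip in N (left out, the last holds). Time passes only in rows, so rows that do not move let the fingers close. It gives the time, the measured TCP pose, the force, the opening and the grip force at its end, in the units of the state.
- arm.observe(): the state, without advancing time (a new reading comes with each control period).
- arm.get_image(name): name is "scene" or "top" or "wrist"; returns the picture (384x512x3 uint8, red, green, blue); there is no depth.
- arm.calibration(name): a dict with "K" (3x3 intrinsics, pixels), "dist" ([k1, k2, p1, p2, k3] as OpenCV has them; the pictures are not rectified), "xyz" and "orientation" of the camera in the world. Camera axes: x right, y up, looking along -z (the intrinsics and any distortion apply to the point x, -y, -z); pixel columns grow to the right and rows downward; lengths in m; the calibration is good to about 2 mm. A picture is of the moment at which its call begins: read the wrist's pose just before it. calibration takes no time and is no camera call; for the wrist camera it gives the pose at the moment of the call.
- arm.sign_off(): hands the job in; it is judged then, once.
The state is a dict: "clock": time; "joints": joint angles; "dq": joint speeds; "joint_efforts": joint torques, N m; "position": TCP position; "ee_rot": TCP orientation; "force": force on the tool from outside, world axes, zero at the start; "ft_torque": the same for the moment, N m; "width": opening from 0.0 (shut) to 1.0 (fully open); "gripper_force": force on a finger pad.
Only numpy, scipy, OpenCV 4.12 (cv2) and the standard library are available. Lean on these libraries where they do the work, as an engineer would, in place of code of your own. Each camera call takes 0.05 s, during which the arm holds its last target. There are 200 camera calls.

### The job

Turn the parts carousel (it has a grip on top) until the plug with two side lugs stands in the opening of the wire guard, and take that plug. Fit it into the mouth of the tilted housing in the vice, where its lugs must first find their slots, press it in against the spring and twist it clockwise to the stop, then let go so that the spring leaves it locked. Leave the plain plug in the carousel and do not shift the disc, spanner or bottle.

Things in the scene. Friction and masses are not known exactly. Their poses are not given: they have to be found in the camera images.
- stand: Fixed foot and wire guard of the carousel. Origin on the bench under the carousel's axis, z up; -x points to the middle of the guard's opening. The guard is a level cage of wires 93 to 99 mm above the bench, radius 142 mm, 4 posts, covering all but the 108 degree sector centred on -x.
- opening (a point): Point on the tray's floor, 97 mm from the axis, in the middle of the guard's open sector (28 mm above the bench): a plug brought here can be lifted straight out. Axes as the stand's.
- carousel (a joint): Angle of the grey tray about the stand's axis, rad, anticlockwise from above, -3.1 to 3.1, starts near 0, stays where left (0.06 N m friction). Tray radius 132 mm, floor 28 mm high, rim 46 mm, dividers 50 mm, five compartments. At 0 an empty one faces the opening; the next ones, 72 degrees either way, hold one plug each, 97 mm from the axis.
- carousel_grip (a point): On the axis above the guard: centre height for gripping the tray's black bar grip, 44 mm long along this frame's x, 12 mm thick, 100 to 124 mm above the bench (this point 121 mm). It turns with the tray.
- plug: Bayonet plug, bare aluminium, about 0.18 kg, upright in either of the two compartments. Origin under its nose, z up. Nose radius 18.5 mm, tapering to 15 over the lowest 6 mm; lugs on +x and -x, 8 mm wide, to radius 25, z 10 to 15 mm; flange radius 22, z 27 to 31; bar grip along x, 44 long, 12 thick, z 31 to 60 mm. Tips if jerked.
- plain_plug: Aluminium plug without lugs, with a round head 54 mm wide and a 26 mm wide round stub on top, 48 mm high, in the other compartment; origin under it. Bystander, stays in the carousel.
- housing: Fixed steel housing, 66 mm across, in the blue vice. Origin: centre of its mouth, 190 mm above the bench; z out of the mouth, leaning 0.56 rad from vertical, roughly to the robot; x up and away in the plane of the lean. Bore radius 20. Rim 7 mm thick with two lug slots half a turn apart, 12 mm wide; their line lies within 0.4 rad either way of x about z, not given: look or feel.
- follower_face (a point): In the housing, 13 mm inside the mouth on the axis: free face of the spring follower that the nose meets (3 N, then 0.6 N per mm). Before that, lugs that miss the slots rest on the rim with the plug's origin 10 mm inside the mouth. Axes as the housing's.
- lock_depth (a point): On the housing's axis, 18.5 mm inside the mouth: where the locked plug's origin rests. To lock: through the slots press its origin beyond 22 mm inside (about 8.5 N; hard bottom at 27 mm, 11 N), twist 60 to 65 degrees clockwise, looking into the mouth, to a hard stop, let go: the spring lifts the lugs 3.5 mm into pockets. Anticlockwise is blocked.
- disc: Slotted steel disc, 104 mm across, 22 mm high, lying on the bench; origin under its centre. Bystander.
- spanner: Steel spanner 180 mm long lying on the bench. Bystander.
- oil: Grey plastic bottle, 56 mm across, 110 mm high; origin under its centre. Bystander.
There are look-alikes about, which are no part of the job. Leave any pink or turquoise look-alike of the plug alone.

How it is judged:
On the way, in this order (a step that is already met when the one before it is completed fails the run):
1. the bayonet plug is carried round to the guard's opening, still standing in the tray (x of plug in the frame of stand below -0.055 m and y of plug in the frame of stand between -0.045 and 0.045 m and height (world z) of plug below 0.035 m), for 0.2 s.
2. the plug's lugs are pushed through the slots to below the rim (z of plug in the frame of housing between -0.032 and -0.0212 m and x of plug in the frame of housing between -0.004 and 0.004 m and y of plug in the frame of housing between -0.004 and 0.004 m), for 0.05 s.
At the end, for the whole second after the job is handed in: The plug rests locked in the housing: origin 16.5 to 20.7 mm inside the mouth (lugs up in the lock pockets; 18.5 nominal), within 4 mm of the axis, aligned within 0.09 rad, released and at rest. The plain plug stands in the carousel (z of plug in the frame of housing between -0.0207 and -0.0165 m and x of plug in the frame of housing between -0.004 and 0.004 m and y of plug in the frame of housing between -0.004 and 0.004 m and angle between the z axis of plug and the z axis of housing, either way round below 0.09 rad and linear speed of plug below 0.01 m/s and angular speed of plug below 0.1 rad/s and horizontal distance between plain_plug and stand below 0.12 m and height (world z) of plain_plug below 0.04 m and angle between plain_plug's own z axis and vertical below 0.2 rad); the robot touches nothing.
It fails at once if the disc, spanner or bottle is shifted by more than 25 mm (distance of any of disc, spanner, oil from where it was at the start of the episode above 0.025 m).
It fails at once if the plain plug is lifted out or knocked over (height (world z) of plain_plug above 0.055 m or angle between plain_plug's own z axis and vertical above 0.5 rad).
It also fails if it takes over 72 s, if anything falls off the work surface, if the arm or the gripper's body presses on something with over 40 N, if the wrist force passes 120 N, or if a joint passes its speed limit or range.

## Working session

There is one attempt and no reset: what is moved stays moved. The work goes in short steps, Python scripts to look and compute and a shell command to move; the robot and the scene stay as the last step left them, time stands still between calls to the robot, and variables do not carry over. Pictures are saved under pics/ and viewed, at most 10 in all, crops included, and the job is handed in when it is done.

```bash
mkdir -p pics; ls; cat > h.py <<'E'
import numpy as np, cv2
from scipy.spatial.transform import Rotation as R
from cell import arm
def cam(n):
    c=arm.calibration(n); o=np.array(c["orientation"],float)
    Rm=R.from_rotvec(o).as_matrix() if o.shape==(3,) else (o if o.shape==(3,3) else R.from_quat(o).as_matrix())
    return np.array(c["K"]),np.array(c["dist"]),np.array(c["xyz"]),Rm
def ray(c,uv):
    K,d,p,Rm=c
    q=cv2.undistortPoints(np.array(uv,float).reshape(-1,1,2),K,d).reshape(-1,2)
    v=np.c_[q[:,0],-q[:,1],-np.ones(len(q))]@Rm.T
    return p,v
def onz(c,uv,z):
    p,v=ray(c,uv); return p+v*((z-p[2])/v[:,2])[:,None]
def proj(c,X):
    K,d,p,Rm=c; q=(np.atleast_2d(X)-p)@Rm; q=q*[1,-1,-1]
    return cv2.projectPoints(q.reshape(-1,1,3),np.zeros(3),np.zeros(3),K,d)[0].reshape(-1,2)
def tri(c1,u1,c2,u2):
    (p,v),(q,w)=ray(c1,[u1]),ray(c2,[u2]); v=v[0]/np.linalg.norm(v);w=w[0]/np.linalg.norm(w)
    s=np.linalg.lstsq(np.c_[v,-w],q-p,rcond=None)[0]; a=p+s[0]*v;b=q+s[1]*w
    return (a+b)/2,np.linalg.norm(a-b)
def tool():
    s=arm.observe(); return np.array(s["position"]),R.from_rotvec(s["ee_rot"]).as_matrix()
def delta(P,Rt):
    """slide (tool axes, 0.3 m units) and dr (0.12 rad units) from now to the target"""
    p,r=tool(); return r.T@(np.array(P)-p)/0.3, R.from_matrix(r.T@Rt).as_rotvec()/0.12
def snap(n,f):
    c=cam(n); im=arm.get_image(n); cv2.imwrite(f"pics/{f}.png",im[:,:,::-1]); return c,im
E
python3 - <<'E'
from h import *
print(arm.observe())
print(arm.calibration("top"))
a=snap("top","top0");b=snap("scene","scene0");c=snap("wrist","wr0")
print(b[0],c[0])
cv2.imwrite("pics/m0.png",cv2.resize(np.hstack([a[1],b[1]])[:,:,::-1],(800,300)))
E
```

```text
pics
{'clock': 0.0, 'joints': array([-1.23163672,  0.43523932,  0.02498043,  1.57413721, -0.01162348,
        1.13399653, -0.07508733]), 'dq': array([ 0.00174558,  0.00241489,  0.00035722, -0.00093491,  0.00050934,
        0.00101939,  0.00010957]), 'joint_efforts': array([ 4.98838654e-04, -6.67847514e+01,  9.85354856e-01, -3.14465046e+01,
       -6.05908153e-02,  4.24594141e-02,  1.41955184e-04]), 'position': array([0.26702843, 0.56449251, 0.2259194 ]), 'ee_rot': array([-6.88348849e-01, -3.06501671e+00,  2.54269674e-03]), 'force': array([ 0.33413936, -0.71202538, -0.67014528]), 'ft_torque': array([ 0.01173384, -0.04933295, -0.01645749]), 'gripper_force': 0.0, 'width': 0.9993084617520908}
{'K': array([[370.2055885 ,   0.        , 257.87830661],
       [  0.        , 370.2055885 , 192.40017165],
       [  0.        ,   0.        ,   1.        ]]), 'dist': array([-0.00446122,  0.        ,  0.        ,  0.        ,  0.        ]), 'xyz': array([ 0.40037104, -0.02010818,  1.28546303]), 'orientation': array([ 0.15597244, -0.12746941, -1.53912259])}
(array([[392.99212191,   0.        , 251.0061741 ],
       [  0.        , 392.99212191, 190.84290567],
       [  0.        ,   0.        ,   1.        ]]), array([0.00457194, 0.        , 0.        , 0.        , 0.        ]), array([ 1.21262665, -0.36633714,  0.81703743]), array([[ 0.50715828, -0.58596039,  0.63201337],
       [ 0.86182323,  0.3508848 , -0.36625206],
       [-0.00715469,  0.73043157,  0.68294841]])) (array([[334.22342908,   0.        , 255.95938957],
       [  0.        , 334.22342908, 189.57646013],
       [  0.        ,   0.        ,   1.        ]]), array([-0.00597313,  0.        ,  0.        ,  0.        ,  0.        ]), array([0.19035087, 0.60162617, 0.38382073]), array([[ 0.42852812, -0.85916285, -0.27964772],
       [ 0.90352737,  0.40700923,  0.13409613],
       [-0.00139121, -0.31013334,  0.95069205]]))
```

View pics/top0.png

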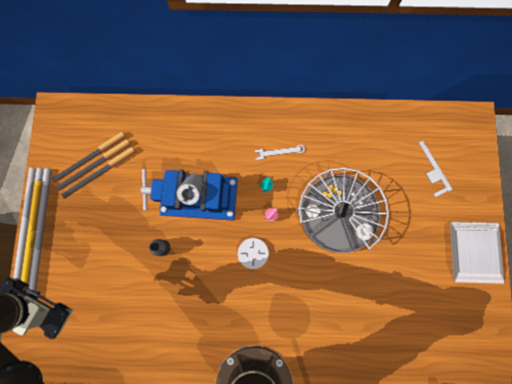

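View pics/scene0.png

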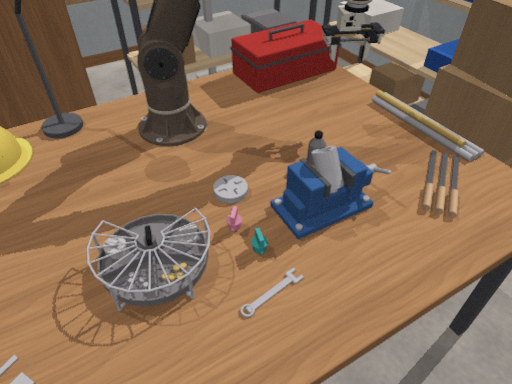

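The top view shows the carousel at (343,210), housing at (188,193), disc at (253,253), bottle at (160,247) and spanner at (280,152). The plugs are near (313,212) and (364,231). I'll enlarge those.

```bash
python3 - <<'E'
from h import *
a=cv2.imread("pics/top0.png");b=cv2.imread("pics/scene0.png")
z=lambda i,x0,y0,w,h:cv2.resize(i[y0:y0+h,x0:x0+w],(400,300),interpolation=cv2.INTER_CUBIC)
cv2.imwrite("pics/crops.png",np.vstack([np.hstack([z(a,280,155,140,105),z(b,75,195,150,112)]),np.hstack([z(a,140,155,100,75),z(b,270,120,120,90)])]))
ct=cam("top");cs=cam("scene")
print(onz(ct,[[343,210],[343,210]],.121), onz(ct,[[313,212],[364,231]],.07),onz(ct,[[188,193]],.19),onz(ct,[[160,247]],.11),onz(ct,[[253,253]],.022))
print(tri(ct,[343,210],cs,[149,232]))
E
```

```text
[[ 0.56372913 -0.2663124   0.121     ]
 [ 0.56372913 -0.2663124   0.121     ]] [[ 0.56163767 -0.17838586  0.07      ]
 [ 0.50357491 -0.34450144  0.07      ]] [[0.59350986 0.2135419  0.19      ]] [[0.43225382 0.30847379 0.11      ]] [[0.4234999  0.01681997 0.022     ]]
(array([ 0.56407617, -0.26783488,  0.11706943]), np.float64(0.0014239079103196238))
```

View pics/crops.png

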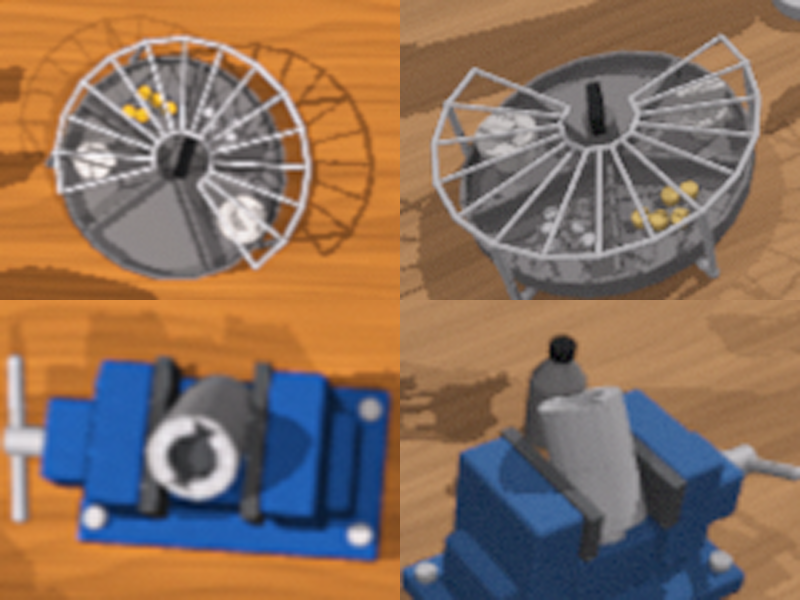

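The crop shows a bar-topped plug on the left at (95,160), which is full-image (313,211), and a wide round-headed one at (240,218). The opening faces down-left, and the housing's slots lie roughly up-down in the image. I'll move above the carousel and confirm this with the wrist camera.

```bash

python3 -m pendant '{"slide":[[0,0,-0.1],[-0.06,-0.06,-0.1],[-0.115,-0.12,0],[-0.115,-0.12,0],[-0.115,-0.12,0],[-0.115,-0.12,0],[-0.115,-0.12,0],[-0.115,-0.12,0],[-0.115,-0.12,0],[-0.115,-0.12,0]],"dr":[[0,0,0],[0,0,0],[0,0,0],[0,0,0],[0,0,0],[0,0,0],[0,0,0],[0,0,0],[0,0,0],[0,0,0]],"claw":[1,1,1,1,1,1,1,1,1,1]}' 20
python3 -m pendant '{"slide":[[-0.115,-0.12,0],[-0.115,-0.12,0],[-0.115,-0.12,0],[-0.115,-0.12,0],[-0.115,-0.12,0],[-0.115,-0.12,0],[-0.115,-0.12,0],[-0.115,-0.12,0],[-0.08,-0.1,0],[0,0,0]],"dr":[[0,0,0],[0,0,0],[0,0,0],[0,0,0],[0,0,0],[0,0,0],[0,0,0],[0,0,0],[0,0,0],[0,0,0]],"claw":[1,1,1,1,1,1,1,1,1,1]}'
python3 - <<'E'
from h import *
print(tool(),arm.observe()["joints"]); snap("wrist","wr1")
E
```

```text
clock: 1.15
position: [0.4023, 0.1606, 0.2868]
ee_rot: [0.688, 3.065, 0.001]
force: [0.8, 0.1, -0.2]
width: 1.002
gripper_force: 0.0
clock: 2.15
position: [0.5365, -0.2594, 0.2863]
ee_rot: [-0.699, -3.062, 0.006]
force: [-0.6, 0.8, 0.4]
width: 1.001
gripper_force: 0.0
(array([ 0.53650219, -0.25941284,  0.28626994]), array([[-9.00846983e-01,  4.34135406e-01, -1.07815375e-03],
       [ 4.34136294e-01,  9.00839690e-01, -3.67850567e-03],
       [-6.25725863e-04, -3.78183641e-03, -9.99992653e-01]])) [-0.06293321  0.37311435  0.59855119  1.59417098 -0.21486206  1.24098751
  1.69499   ]
```

View pics/wr1.png

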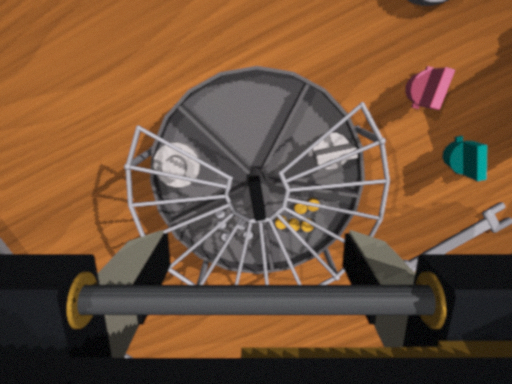

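The wrist view shows the round plain plug at (178,163) and the bar-topped lug plug at (335,152), which is on the +y side. The carousel bar runs from (254,172) to (262,218). I'll measure these.

```bash
python3 - <<'E'
from h import *
c=cam("wrist"); im=cv2.imread("pics/wr1.png"); g=im.max(2)
m=(g<32).astype(np.uint8); m[:, :230]=0;m[:,290:]=0;m[:150]=0;m[230:]=0
n,l,st,ce=cv2.connectedComponentsWithStats(m); k=1+np.argmax(st[1:,4]); print(st[k],ce[k])
P=onz(c,np.argwhere(l==k)[:,::-1],.124)[:,:2]; r=cv2.minAreaRect(P.astype(np.float32)*1000); print(r)
# tray rim ellipse: project circle for check
ax=np.array([.564,-.2675])
def draw(im,c,X,col):
    for u in proj(c,X): cv2.circle(im,tuple(int(round(v)) for v in u),1,col,-1)
t=np.linspace(0,6.28,60)
circ=lambda ce,r,z:np.c_[ce[0]+r*np.cos(t),ce[1]+r*np.sin(t),np.full(60,z)]
draw(im,c,circ(ax,.132,.046),(0,0,255)); draw(im,c,circ(ax,.142,.096),(0,255,0))
th=np.radians(162)
for s in(-54,54):draw(im,c,[[*(ax+.142*np.array([np.cos(th+np.radians(s)),np.sin(th+np.radians(s))])),.096]],(255,0,255))
for s in(-72,72):draw(im,c,circ(ax+.097*np.array([np.cos(th+np.radians(s)),np.sin(th+np.radians(s))]),.022,.059 if s<0 else .076),(255,255,0))
cv2.imwrite("pics/ov1.png",cv2.resize(im[40:300,100:420],(800,600),interpolation=cv2.INTER_CUBIC))
E
```

```text
[246 176  19  44 454] [256.00881057 196.18281938]
((561.3274536132812, -268.8616638183594), (13.444249153137207, 46.77753448486328), 72.61135864257812)
```

View pics/ov1.png

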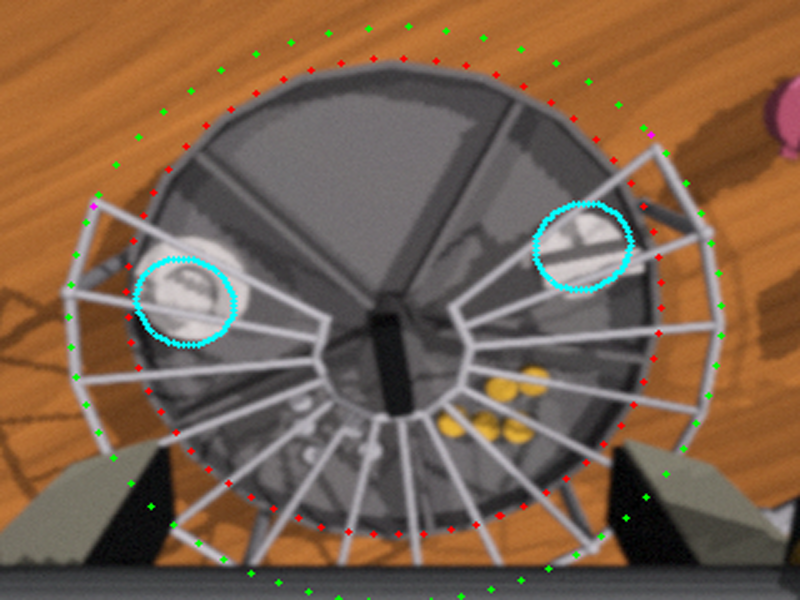

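```bash

for i in 1 2; do python3 -m pendant '{"slide":[[0,0,0],[0,0,0],[0,0,0],[0,0,0],[0,0,0],[0,0,0],[0,0,0],[0,0,0],[0,0,0],[0,0,0]],"dr":[[0,0,1],[0,0,1],[0,0,1],[0,0,1],[0,0,1],[0,0,1],[0,0,1],[0,0,1],[0,0,1],[0,0,1]],"claw":[1,1,1,1,1,1,1,1,1,1]}' >/dev/null; done
python3 -m pendant '{"slide":[[0,0,0],[0,0,0],[0,0,0],[0,0,0],[0,0,0],[0,0,0]],"dr":[[0,0,1],[0,0,1],[0,0,1],[0,0,1],[0,0,1],[0,0,0]],"claw":[0.5,0.5,0.5,0.5,0.5,0.5]}'
python3 - <<'E'
from h import *
a=np.radians(-17.4);x=np.array([np.cos(a),np.sin(a),0]);z=np.array([0,0,-1.]);Rt=np.c_[x,np.cross(z,x),z]
print(delta([.562,-.268,.105],Rt),arm.observe()["joints"])
E
```

```text
clock: 4.8
position: [0.5375, -0.2515, 0.2863]
ee_rot: [-3.105, 0.47, 0.001]
force: [-0.8, 0.0, -0.8]
width: 0.537
gripper_force: 0.0
(array([0.09466365, 0.02907033, 0.60423503]), array([-0.01169515,  0.00640154,  0.0247135 ])) [-0.42247549  0.59240952  1.27990126  1.6228346  -0.57861804  1.36774435
 -0.93771164]
```

```bash

python3 -m pendant '{"slide":[[0.05,0.015,0],[0.045,0.014,0.1],[0,0,0.15],[0,0,0.15],[0,0,0.1],[0,0,0.05],[0,0,0.03],[0,0,0]],"dr":[[0,0,0],[0,0,0],[0,0,0],[0,0,0],[0,0,0],[0,0,0],[0,0,0],[0,0,0]],"claw":[0.5,0.5,0.5,0.5,0.5,0.5,0.5,0.5]}'
python3 - <<'E'
from h import *
a=np.radians(-17.4);x=np.array([np.cos(a),np.sin(a),0]);z=np.array([0,0,-1.]);Rt=np.c_[x,np.cross(z,x),z]
print(delta([.562,-.268,.105],Rt),arm.observe()["joints"])
E
```

```text
clock: 5.6
position: [0.5622, -0.2696, 0.1127]
ee_rot: [-3.106, 0.467, 0.0]
force: [0.2, -0.9, -0.3]
width: 0.5
gripper_force: 0.0
(array([-0.00204949, -0.00477929,  0.02569547]), array([-0.00177717,  0.0017249 ,  0.0413659 ])) [-0.28477494  0.78485215  1.0907346   1.75958044 -0.77998608  1.10056188
 -0.79637004]
```

```bash

python3 -m pendant '{"slide":[[0,-0.004,0.025],[0,0,0],[0,0,0],[0,0,0],[0,0,0],[0,0,0]],"dr":[[0,0,0],[0,0,0],[0,0,0],[0,0,0],[0,0,0],[0,0,0]],"claw":[0.5,0.3,0.05,0.05,0.05,0.05]}' 25
python3 -m pendant '{"slide":[[0,0,0],[0,0,0],[0,0,0],[0,0,0],[0,0,0],[0,0,0],[0,0,0],[0,0,0],[0,0,0],[0,0,0]],"dr":[[0,0,-0.1],[0,0,-0.2],[0,0,-0.35],[0,0,-0.45],[0,0,-0.5],[0,0,-0.5],[0,0,-0.5],[0,0,-0.5],[0,0,-0.5],[0,0,-0.5]],"claw":[0.05,0.05,0.05,0.05,0.05,0.05,0.05,0.05,0.05,0.05]}'
python3 -m pendant '{"slide":[[0,0,0],[0,0,0],[0,0,0],[0,0,0],[0,0,0],[0,0,0],[0,0,0],[0,0,0],[0,0,0],[0,0,0]],"dr":[[0,0,-0.5],[0,0,-0.5],[0,0,-0.5],[0,0,-0.5],[0,0,-0.5],[0,0,-0.5],[0,0,-0.5],[0,0,-0.5],[0,0,-0.5],[0,0,-0.5]],"claw":[0.05,0.05,0.05,0.05,0.05,0.05,0.05,0.05,0.05,0.05]}'
python3 -m pendant '{"slide":[[0,0,0],[0,0,0],[0,0,0],[0,0,0],[0,0,0],[0,0,0]],"dr":[[0,0,-0.5],[0,0,-0.4],[0,0,-0.3],[0,0,-0.17],[0,0,0],[0,0,0]],"claw":[0.05,0.05,0.05,0.05,0.05,0.05]}'
python3 -c "
from h import *
p,r=tool();print(np.degrees(np.arctan2(r[1,0],r[0,0])),arm.observe()['joints'])"
```

```text
clock: 6.2
position: [0.5614, -0.2721, 0.1057]
ee_rot: [3.1, -0.473, 0.001]
force: [1.9, -4.1, -6.0]
width: 0.13
gripper_force: 25.0
clock: 7.2
position: [0.5612, -0.2745, 0.1057]
ee_rot: [3.119, 0.297, -0.0]
force: [2.2, -18.6, -12.7]
width: 0.13
gripper_force: 25.0
clock: 8.2
position: [0.5627, -0.2771, 0.1058]
ee_rot: [2.888, 1.202, -0.003]
force: [8.6, -26.4, -21.5]
width: 0.133
gripper_force: 25.0
clock: 8.8
position: [0.5634, -0.2776, 0.1058]
ee_rot: [2.78, 1.431, -0.003]
force: [10.6, -27.2, -22.7]
width: 0.131
gripper_force: 25.0
54.48083292818253 [-0.12261849  0.65236585  0.76216696  1.75204189 -0.53108201  0.94433614
  0.23305778]
```

```bash

python3 -m pendant '{"slide":[[0,0,0],[0,0,0],[0,0,0],[0,0,0]],"dr":[[0,0,0],[0,0,0],[0,0,0],[0,0,0]],"claw":[0.2,0.3,0.5,0.5]}'
python3 - <<'E'
from h import *
t=snap("top","top2")[1][155:255,280:413,::-1]; w=snap("wrist","wr2")[1][:,:,::-1]
cv2.imwrite("pics/m2.png",np.hstack([cv2.resize(t,(400,300),interpolation=3),cv2.resize(w,(400,300))]))
E
```

```text
clock: 9.2
position: [0.5623, -0.2681, 0.1051]
ee_rot: [-2.788, -1.446, -0.0]
force: [-0.6, 0.3, -0.2]
width: 0.406
gripper_force: 0.0
```

View pics/m2.png

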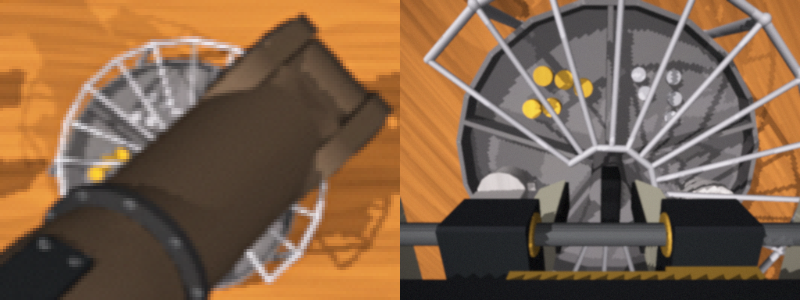

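```bash

python3 -m pendant '{"slide":[[0,0,-0.05],[0,0,-0.1],[0,0,-0.15],[0,0,-0.15],[0,0,-0.1],[0,0,0]],"dr":[[0,0,0],[0,0,0],[0,0,0],[0,0,0],[0,0,0],[0,0,0]],"claw":[0.5,0.5,0.5,0.5,0.5,0.5]}'
python3 - <<'E'
from h import *
w=snap("wrist","wr3")
print(tool())
E
```

```text
clock: 9.9
position: [0.5638, -0.2705, 0.2761]
ee_rot: [2.784, 1.442, 0.008]
force: [-1.2, -0.2, -0.0]
width: 0.502
gripper_force: 0.0
(array([ 0.56310467, -0.2695119 ,  0.27344804]), array([[ 0.57673397,  0.81691919,  0.00457852],
       [ 0.81693072, -0.57673401, -0.00144373],
       [ 0.00146117,  0.00457298, -0.99998848]]))
```

View pics/wr3.png

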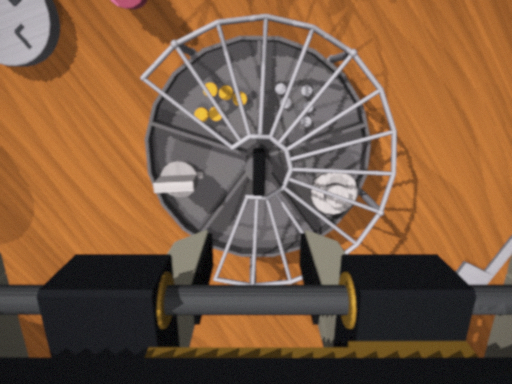

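The plug now stands in the opening at (178,178). Its bar top is the bright strip from (153,188) to (195,185), and the plain plug is at (335,192). I'll measure the bar.

```bash
python3 - <<'E'
from h import *
c=cam("wrist"); im=cv2.imread("pics/wr3.png"); g=im.min(2)
print(g[160:200:3,150:204:3])
for th in (170,190,200):
    m=(g>th).astype(np.uint8); m[:150]=0;m[205:]=0;m[:,:140]=0;m[:,215:]=0
    n,l,st,ce=cv2.connectedComponentsWithStats(m); k=1+np.argmax(st[1:,4]); print(th,st[k],ce[k])
    P=onz(c,np.argwhere(l==k)[:,::-1],.088)[:,:2]; print(cv2.minAreaRect(P.astype(np.float32)*1000))
print(onz(c,[[200,178],[155,187]],.088), arm.observe()["joints"])
E
```

```text
[[ 66  39  61  80  77  95 120 111 108 117 114 105  98  95 103  98 102 101]
 [ 79  28  62  74  79  87 141 179 186 184 185 178 141  80  83  96  98 101]
 [ 84  31  57  73  82 144 187 191 190 181 189 191 192 173  93  64  88 101]
 [ 90  29  57  65 113 182 191 192 193 182 187 189 195 190 173  78  64  78]
 [101  30  47  66 163 185 187 193 193 186 185 191 187 190 188 149 101 100]
 [112  41  31  83 165 166 162 162 152 153 146 149 145 143 133 120 109 130]
 [105  81  54 115 124 125 123 124 124 123 125 122 124 122 123  73  89 114]
 [ 78 112 123 131 137 141 151 151 155 156 161 162 170 177 148  60  73  82]
 [ 59 173 216 214 214 220 220 223 220 220 221 218 219 218 182  60  71  74]
 [ 52 156 216 218 216 212 214 215 218 215 215 212 212 215 185  71  78  78]
 [ 50 122 212 212 215 213 214 212 210 211 210 208 206 209 187  83  79  77]
 [ 54  65 136 131  89  93 135 157 157 161 152 156 153 152 101  80  80  79]
 [ 56  55  68 111  40  36  59  79 126 146 147 142 134  93  83  78  79  77]
 [ 55  56  56  98  80  32  49  60  65 108 120 121 123 110  84  77  79  83]]
170 [153 181  40  12 399] [173.14786967 186.70676692]
((476.4881591796875, -237.16416931152344), (11.825507164001465, 42.183555603027344), 57.0200080871582)
190 [154 182  39  10 348] [172.90804598 186.56034483]
((476.7688903808594, -236.85020446777344), (10.151641845703125, 40.761024475097656), 54.636844635009766)
200 [154 182  38  10 311] [173.26366559 186.64951768]
((476.64788818359375, -237.05416870117188), (9.756376266479492, 40.06634521484375), 58.16283416748047)
[[ 0.50644569 -0.24622294  0.088     ]
 [ 0.46071288 -0.22611896  0.088     ]] [-0.19947725  0.49293251  0.87270719  1.55860906 -0.39100552  1.26864055
  0.11583624]
```

```bash

python3 -m pendant '{"slide":[[0,0,0],[0,0,0],[0,0,0],[0,0,0],[0,0,0],[0,0,0],[0,0,0],[0,0,0],[0,0,0],[0,0,0]],"dr":[[0,0,-1],[0,0,-1],[0,0,-1],[0,0,-1],[0,0,-1],[0,0,-1],[0,0,-1],[0,0,-1],[0,0,-1],[0,0,-1]],"claw":[0.5,0.5,0.5,0.5,0.5,0.5,0.5,0.5,0.5,0.5]}' >/dev/null
python3 -m pendant '{"slide":[[0,0,0],[0,0,0],[0,0,0],[0,0,0],[0,0,0],[0,0,0]],"dr":[[0,0,-1],[0,0,-1],[0,0,-1],[0,0,-0.5],[0,0,0],[0,0,0]],"claw":[0.5,0.5,0.5,0.5,0.5,0.5]}'
python3 - <<'E'
from h import *
c=cam("wrist")
a=np.radians(147.5);x=np.array([np.cos(a),np.sin(a),0]);z=np.array([0,0,-1.]);Rt=np.c_[x,np.cross(z,x),z]
print(delta([.4766,-.237,.062],Rt),arm.observe()["joints"])
snap("wrist","wr4")
# wr3 PCA check
E
```

```text
clock: 11.55
position: [0.562, -0.2686, 0.2697]
ee_rot: [-0.879, -3.015, -0.0]
force: [0.4, 0.2, -0.1]
width: 0.502
gripper_force: 0.0
(array([ 0.29573269, -0.06415525,  0.69278544]), array([-0.00147476, -0.00876652, -0.0036855 ])) [ 0.04547357  0.41873845  0.46399619  1.54250335 -0.19438605  1.22745749
  1.54379414]
```

```bash

python3 -m pendant '{"slide":[[0.08,-0.02,0],[0.11,-0.024,0],[0.1,-0.02,0.1],[0.006,0,0.13],[0,0,0.1],[0,0,0.05],[0,0,0],[0,0,0]],"dr":[[0,0,0],[0,0,0],[0,0,0],[0,0,0],[0,0,0],[0,0,0],[0,0,0],[0,0,0]],"claw":[0.5,0.5,0.5,0.5,0.5,0.5,0.5,0.5]}'
python3 - <<'E'
from h import *
c,im=snap("wrist","wr5")
u=proj(c,[[.4766,-.237,.088]])[0];print(u,tool()[0])
g=im.min(2).copy();x,y=map(int,u)
for th in(190,205):
    m=(g>th).astype(np.uint8);w=np.zeros_like(m);w[y-50:y+50,x-60:x+60]=1;m*=w
    n,l,st,ce=cv2.connectedComponentsWithStats(m); k=1+np.argmax(st[1:,4]); print(th,st[k],ce[k])
    P=onz(c,np.argwhere(l==k)[:,::-1],.088)[:,:2]; print(cv2.minAreaRect(P.astype(np.float32)*1000),P.mean(0))
E
```

```text
clock: 12.4
position: [0.4772, -0.2375, 0.1566]
ee_rot: [-0.878, -3.016, 0.0]
force: [-0.1, -0.3, 1.1]
width: 0.505
gripper_force: 0.0
[255.64915683 203.58663142] [ 0.47763769 -0.2376768   0.15710065]
190 [247 169  32  62 802] [260.40897756 192.5798005 ]
((477.14202880859375, -231.6422576904297), (22.07390022277832, 46.68288803100586), 57.01689529418945) [ 0.47144218 -0.22968153]
205 [248 177  14  26 317] [254.28706625 189.12933754]
((467.2131042480469, -231.99427795410156), (9.247830390930176, 18.734081268310547), 57.07004928588867) [ 0.4668497  -0.23193347]
```

View pics/wr5.png

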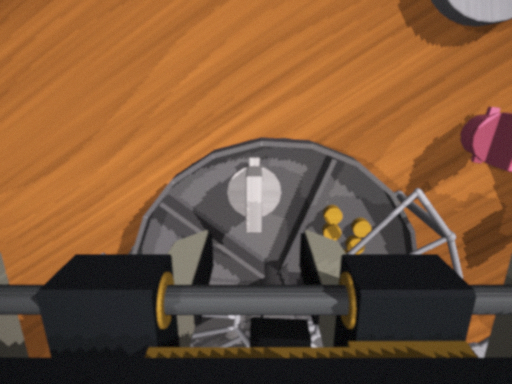

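The bar lies along the image vertical, from (254,177) to (254,232), matching the predicted centre (255.6,203.6) to within 1 mm. I'll descend, grip and lift.

```bash

python3 -m pendant '{"slide":[[0.002,-0.003,0.08],[0,0,0.1],[0,0,0.08],[0,0,0.04],[0,0,0.015],[0,0,0],[0,0,0],[0,0,0],[0,0,0],[0,0,0]],"dr":[[0,0,0],[0,0,0],[0,0,0],[0,0,0],[0,0,0],[0,0,0],[0,0,0],[0,0,0],[0,0,0],[0,0,0]],"claw":[0.5,0.5,0.5,0.5,0.5,0.5,0.3,0.05,0.05,0.05]}' 50
python3 -m pendant '{"slide":[[0,0,0],[0,0,-0.03],[0,0,-0.06],[0,0,-0.1],[0,0,-0.12],[0,0,-0.15],[0,0,-0.15],[0,0,-0.15],[0,0,-0.1],[0,0,0]],"dr":[[0,0,0],[0,0,0],[0,0,0],[0,0,0],[0,0,0],[0,0,0],[0,0,0],[0,0,0],[0,0,0],[0,0,0]],"claw":[0.05,0.05,0.05,0.05,0.05,0.05,0.05,0.05,0.05,0.05]}'
python3 -c "
from h import *
print(tool(),arm.observe()['joints'])"
```

```text
clock: 13.45
position: [0.4764, -0.2378, 0.0622]
ee_rot: [0.876, 3.016, 0.0]
force: [-0.1, -0.4, 0.2]
width: 0.202
gripper_force: 0.0
clock: 14.45
position: [0.4775, -0.2389, 0.3245]
ee_rot: [0.875, 3.009, -0.0]
force: [0.0, 0.5, -2.5]
width: 0.125
gripper_force: 50.0
(array([ 0.47748275, -0.2389113 ,  0.32453526]), array([[-0.84405311,  0.53621049,  0.00725614],
       [ 0.53621037,  0.8440817 , -0.00212624],
       [-0.00726489,  0.00209616, -0.99997141]])) [-0.02962326  0.21424918  0.49154776  1.67618064 -0.10657953  1.27000685
  1.48813794]
```

```bash
cat >> h.py <<'E'
def house(psi,lean=.56):
    "columns: housing x,y,z; psi = lean azimuth (deg)"
    a=np.radians(psi);e=np.array([np.cos(a),np.sin(a),0]);k=np.array([0,0,1.])
    z=np.sin(lean)*e+np.cos(lean)*k; x=-np.cos(lean)*e+np.sin(lean)*k
    return np.c_[x,np.cross(z,x),z]
def tgt(H,M,d,slot=0,off=(0,0)):
    "tool pose: tool z=-hz, tool x=-hx turned by slot about hz; TCP d outside the mouth, off in hx,hy"
    H2=H@R.from_rotvec([0,0,slot]).as_matrix()
    return M+H@np.array([*off,d]), np.c_[-H2[:,0],H2[:,1],-H2[:,2]]
E
python3 - <<'E'
from h import *
M=np.array([.593,.2135,.19]);H=house(200)
P,T=tgt(H,M,.12,0,(.03,0)); print(P); s,d=delta(P,T); print(d,np.linalg.norm(d))
p,r=tool(); print((T.T@(P-p))/.3)
E
```

```text
[0.55698657 0.20039218 0.3076062 ]
[-2.14377581 -4.26903827 -7.41321262] 8.819080665619005
[-0.60535285  1.28539446  0.44612925]
```

```bash

python3 -m pendant '{"slide":[[0,0,0],[0,0,0],[0,0,0],[0,0,0],[0,0,0],[0,0,0],[0,0,0],[0,0,0],[0,0,0],[0,0,0]],"dr":[[-0.214,-0.427,-0.741],[-0.214,-0.427,-0.741],[-0.214,-0.427,-0.741],[-0.214,-0.427,-0.741],[-0.214,-0.427,-0.741],[-0.214,-0.427,-0.741],[-0.214,-0.427,-0.741],[-0.214,-0.427,-0.741],[-0.214,-0.427,-0.741],[-0.214,-0.427,-0.741]],"claw":[0.05,0.05,0.05,0.05,0.05,0.05,0.05,0.05,0.05,0.05]}'
python3 -m pendant '{"slide":[[-0.03,0.065,0.022],[-0.06,0.129,0.045],[-0.06,0.129,0.045],[-0.06,0.129,0.045],[-0.06,0.129,0.045],[-0.06,0.129,0.045],[-0.06,0.129,0.045],[-0.06,0.129,0.045],[-0.06,0.129,0.045],[-0.06,0.129,0.045]],"dr":[[0,0,0],[0,0,0],[0,0,0],[0,0,0],[0,0,0],[0,0,0],[0,0,0],[0,0,0],[0,0,0],[0,0,0]],"claw":[0.05,0.05,0.05,0.05,0.05,0.05,0.05,0.05,0.05,0.05]}'
python3 -m pendant '{"slide":[[-0.03,0.065,0.022],[0,0,0],[0,0,0]],"dr":[[0,0,0],[0,0,0],[0,0,0]],"claw":[0.05,0.05,0.05]}'
python3 - <<'E'
from h import *
c,im=snap("wrist","wr6"); print(arm.observe()["joints"],tool())
M=np.array([.593,.2135,.19]);print(proj(c,[M]))
E
```

```text
clock: 15.45
position: [0.4742, -0.2386, 0.3153]
ee_rot: [-0.278, 2.669, 0.114]
force: [0.4, -0.6, -2.6]
width: 0.13
gripper_force: 50.0
clock: 16.45
position: [0.6014, 0.1669, 0.2892]
ee_rot: [-0.276, 2.67, 0.111]
force: [0.3, -0.4, -2.6]
width: 0.125
gripper_force: 50.0
clock: 16.75
position: [0.6076, 0.1871, 0.2878]
ee_rot: [-0.279, 2.671, 0.111]
force: [-1.2, -0.7, -2.0]
width: 0.126
gripper_force: 50.0
[-0.19719521  0.18046574 -0.25472359  1.88351307  0.19547899  0.63454181
  1.2083669 ] (array([0.60787554, 0.18599558, 0.28818214]), array([[-0.87843686, -0.21213853,  0.42818913],
       [-0.1759855 ,  0.97669701,  0.12284973],
       [-0.44427221,  0.03256066, -0.89529995]]))
[[290.8004036  129.18868834]]
```

View pics/wr6.png

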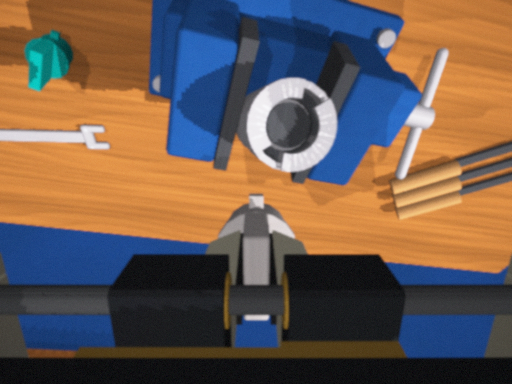

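The wrist view shows the mouth rim as a bright ring centred near (291,124), with dark slots at about (311,94) and (281,159). I'll fit the rim circle and sample the ring for the slots.

```bash
cat > rim.py <<'E'
from h import *
from scipy.optimize import least_squares
def rim(c,im,u0,r=60,th=150):
    g=im.min(2); m=(g>th).astype(np.uint8); w=np.zeros_like(m); cv2.circle(w,tuple(map(int,u0)),r,1,-1); m*=w
    n,l,st,ce=cv2.connectedComponentsWithStats(m); k=1+np.argmax(st[1:,4]); m=(l==k).astype(np.uint8)
    ct=max(cv2.findContours(m,cv2.RETR_EXTERNAL,cv2.CHAIN_APPROX_NONE)[0],key=len)
    h=cv2.convexHull(ct).reshape(-1,2); e=cv2.fitEllipse(cv2.convexHull(ct)); 
    pts=cv2.ellipse2Poly(tuple(map(int,np.round(e[0]))),(1,1),0,0,360,90)
    t=np.linspace(0,2*np.pi,72,endpoint=False);a=np.radians(e[2])
    pts=np.c_[e[0][0]+e[1][0]/2*np.cos(t)*np.cos(a)-e[1][1]/2*np.sin(t)*np.sin(a), e[0][1]+e[1][0]/2*np.cos(t)*np.sin(a)+e[1][1]/2*np.sin(t)*np.cos(a)]
    p,v=ray(c,pts)
    def f(q,full=False):
        H=house(q[2]); M=np.array([q[0],q[1],.19]); n=H[:,2]
        X=p+v*(((M-p)@n)/(v@n))[:,None]; return (np.linalg.norm(X-M,axis=1)-q[3])*1000
    s=least_squares(f,[.593,.2135,200,.033]); print("ellipse",e,"M,psi,R",s.x,"res",np.sqrt(np.mean(s.fun**2)))
    return s.x,m
def slots(c,im,M,H):
    g=im.min(2).astype(float); A=np.radians(np.arange(0,360,3)); out=[]
    for rr in(.0225,.024):
        X=M+(np.c_[rr*np.cos(A),rr*np.sin(A),0*A])@H.T; u=proj(c,X).astype(np.float32)
        b=cv2.remap(g.astype(np.float32),u[None,:,0],u[None,:,1],cv2.INTER_LINEAR)[0]; out.append(b)
    return np.degrees(A),out
E
python3 - <<'E'
from rim import *
c=cam("wrist");im=cv2.imread("pics/wr6.png")
for th in(140,170):
    q,m=rim(c,im,(291,124),60,th)
M=np.array([q[0],q[1],.19]);H=house(q[2]);A,o=slots(c,im,M,H)
for b in o: print(b.astype(int).tolist())
E
```

```text
ellipse ((291.18890380859375, 124.5645980834961), (90.42837524414062, 94.48954772949219), 17.746248245239258) M,psi,R [5.90788358e-01 2.12534838e-01 1.82939384e+02 3.31194793e-02] res 0.01230021522386262
ellipse ((291.21710205078125, 124.5331802368164), (89.27767944335938, 93.51506805419922), 16.324909210205078) M,psi,R [5.90736758e-01 2.12585025e-01 1.81573930e+02 3.27811236e-02] res 0.028457648230001777
[229, 227, 224, 218, 226, 233, 226, 223, 228, 221, 218, 232, 230, 220, 214, 213, 214, 218, 225, 227, 220, 223, 217, 211, 213, 212, 212, 223, 233, 229, 212, 212, 212, 212, 224, 223, 213, 217, 223, 217, 214, 217, 216, 211, 208, 181, 103, 56, 53, 53, 52, 50, 50, 50, 52, 55, 89, 167, 205, 212, 225, 230, 220, 218, 230, 227, 214, 223, 230, 217, 211, 213, 213, 212, 212, 212, 215, 223, 234, 237, 243, 247, 242, 239, 241, 238, 236, 237, 240, 238, 237, 241, 241, 239, 244, 244, 238, 239, 242, 238, 237, 237, 237, 235, 236, 225, 147, 76, 68, 65, 64, 65, 69, 68, 75, 88, 96, 140, 215, 234]
[233, 229, 220, 215, 225, 233, 222, 220, 228, 225, 215, 227, 225, 216, 215, 216, 215, 218, 229, 226, 218, 234, 228, 213, 217, 217, 211, 218, 230, 224, 213, 213, 212, 211, 223, 223, 213, 221, 228, 219, 213, 211, 213, 211, 208, 168, 91, 72, 69, 67, 63, 58, 59, 57, 54, 55, 73, 157, 206, 211, 222, 228, 220, 225, 233, 224, 211, 219, 223, 216, 212, 212, 210, 212, 213, 212, 215, 224, 234, 236, 240, 247, 241, 239, 243, 242, 236, 238, 239, 236, 239, 247, 243, 237, 239, 238, 237, 240, 245, 240, 237, 237, 236, 236, 235, 216, 121, 66, 63, 65, 66, 64, 65, 66, 72, 86, 93, 128, 206, 235]
```

```bash
python3 - <<'E'
from rim import *
ct=cam("top");im=cv2.imread("pics/top0.png")
for th in(130,150,170): rim(ct,im,(188,194),22,th)
cs=cam("scene")
for psi in(172,178,184,190,200):
    H=house(psi);M=np.array([.5908,.2126,.19])
    X=[M,M-.06*H[:,2]]
    f=lambda u,x0,y0,s,oy:((u-[x0,y0])*s+[0,oy]).round().tolist()
    print(psi,"top",f(proj(ct,X),140,155,4,300),"scene",(np.array(f(proj(cs,X),270,120,400/120,300))+[400,0]).tolist())
E
```

```text
ellipse ((187.43276977539062, 193.6126708984375), (20.462209701538086, 22.734668731689453), 121.42495727539062) M,psi,R [5.91227650e-01 2.15169686e-01 1.74659252e+02 3.40807730e-02] res 0.16306652986691203
ellipse ((187.5589141845703, 193.68789672851562), (19.686195373535156, 22.386539459228516), 119.3564453125) M,psi,R [5.91031933e-01 2.14771589e-01 1.74409646e+02 3.31800920e-02] res 0.1308368619961203
ellipse ((187.50271606445312, 193.7327117919922), (19.16611099243164, 21.62574005126953), 113.92813873291016) M,psi,R [5.90911548e-01 2.14891377e-01 1.79501360e+02 3.19971172e-02] res 0.13237725605010028
172 top [[193.0, 456.0], [214.0, 428.0]] scene [[575.0, 397.0], [588.0, 471.0]]
178 top [[193.0, 456.0], [210.0, 427.0]] scene [[575.0, 397.0], [591.0, 469.0]]
184 top [[193.0, 456.0], [206.0, 427.0]] scene [[575.0, 397.0], [595.0, 468.0]]
190 top [[193.0, 456.0], [201.0, 428.0]] scene [[575.0, 397.0], [598.0, 466.0]]
200 top [[193.0, 456.0], [195.0, 429.0]] scene [[575.0, 397.0], [602.0, 463.0]]
```

```bash

python3 -m pendant '{"slide":[[0,0.12,0],[0,0.16,0],[0,0.05,0],[0,0,0],[0,0,0]],"dr":[[0,0,0],[0,0,0],[0,0,0],[0,0,0],[0,0,0]],"claw":[0.05,0.05,0.05,0.05,0.05]}'
cat > look.py <<'E'
from rim import *
import sys
c,im=snap("wrist",sys.argv[1]); im=im[:,:,::-1].copy(); u=proj(c,[[.5908,.2126,.19]])[0]; print(u)
for th in(140,170):
    q,m=rim(c,im,u,62,th)
    M=np.array([q[0],q[1],.19]);H=house(q[2]);A,o=slots(c,im,M,H); b=np.mean(o,0); w=np.clip(150-b,0,None)
    a=np.radians(A);print("slot line deg about hz from hx",np.degrees(np.angle(np.sum(w*np.exp(2j*a)))/2), "dir world",H@[np.cos(np.angle(np.sum(w*np.exp(2j*a)))/2),np.sin(np.angle(np.sum(w*np.exp(2j*a)))/2),0])
E
python3 look.py wr7
python3 -m pendant '{"slide":[[0,-0.12,0],[0,-0.16,0],[0,-0.16,0],[0,-0.16,0],[0,-0.06,0],[0,0,0],[0,0,0]],"dr":[[0,0,0],[0,0,0],[0,0,0],[0,0,0],[0,0,0],[0,0,0],[0,0,0]],"claw":[0.05,0.05,0.05,0.05,0.05,0.05,0.05]}'
python3 look.py wr8
```

```text
clock: 17.3
position: [0.5876, 0.2819, 0.2923]
ee_rot: [-0.275, 2.669, 0.11]
force: [0.3, 0.8, -2.5]
width: 0.129
gripper_force: 50.0
[155.17568724 124.47161217]
ellipse ((156.57115173339844, 121.92688751220703), (91.6673583984375, 98.76070404052734), 125.41127014160156) M,psi,R [5.89550900e-01 2.14555587e-01 1.72459545e+02 3.31236753e-02] res 0.16001419509940443
slot line deg about hz from hx -18.479652600754477 dir world [ 0.75502411 -0.41967596  0.50379626]
ellipse ((156.70884704589844, 121.66978454589844), (90.24115753173828, 97.90702056884766), 125.24230194091797) M,psi,R [5.89289852e-01 2.14648210e-01 1.72046712e+02 3.26967271e-02] res 0.23910231239263996
slot line deg about hz from hx -18.133774994708805 dir world [ 0.75436471 -0.41965145  0.50480347]
clock: 18.05
position: [0.6296, 0.0883, 0.286]
ee_rot: [-0.272, 2.669, 0.111]
force: [0.7, 1.0, -2.3]
width: 0.13
gripper_force: 50.0
[431.16527942 123.6800195 ]
ellipse ((432.121337890625, 122.32561492919922), (81.43610382080078, 96.9939956665039), 25.448469161987305) M,psi,R [5.90633597e-01 2.13886981e-01 1.78134902e+02 3.32264179e-02] res 0.021226080359202162
slot line deg about hz from hx -22.470970984291764 dir world [ 0.77007134 -0.4074942   0.49085498]
ellipse ((429.9483947753906, 121.77454376220703), (75.14559173583984, 95.27537536621094), 22.928926467895508) M,psi,R [5.90516382e-01 2.12284023e-01 1.69061250e+02 3.26046259e-02] res 0.12911614345599257
slot line deg about hz from hx -17.040758283115007 dir world [ 0.73973002 -0.44144348  0.50786528]
```

```bash
cat > plan.py <<'E'
from h import *
import sys
M=np.array([.5905,.2135,.19]);H=house(177);S=np.radians(-20.5)
def plan(d,slot=S):
    P,T=tgt(H,M,d,slot); s,r=delta(P,T); p,_=tool()
    print("dr",r.round(3),"slide in target axes",(T.T@(P-p)/.3).round(4))
    q=H.T@(p-M)*1000; print("TCP in housing mm",q.round(2),"F tool",(tool()[1].T@arm.observe()["force"]).round(1),"j",arm.observe()["joints"].round(2))
if __name__=="__main__": plan(float(sys.argv[1]),np.radians(float(sys.argv[2])) if len(sys.argv)>2 else S)
E
python3 plan.py .075
```

```text
dr [ 1.169 -1.077  4.769] slide in target axes [ 0.421   0.2744 -0.0589]
TCP in housing mm [  89.48 -121.33   57.33] F tool [0.6 0.4 2.5] j [ 0.01  0.18 -0.25  1.88  0.04  0.61  1.52]
```

```bash

python3 -m pendant '{"slide":[[0,0,-0.03],[0,0,-0.03],[0,0,0],[0,0,0],[0,0,0],[0,0,0],[0,0,0],[0,0,0],[0,0,0],[0,0,0]],"dr":[[0.117,-0.108,0.477],[0.117,-0.108,0.477],[0.117,-0.108,0.477],[0.117,-0.108,0.477],[0.117,-0.108,0.477],[0.117,-0.108,0.477],[0.117,-0.108,0.477],[0.117,-0.108,0.477],[0.117,-0.108,0.477],[0.117,-0.108,0.477]],"claw":[0.05,0.05,0.05,0.05,0.05,0.05,0.05,0.05,0.05,0.05]}'
python3 -m pendant '{"slide":[[0.05,0.032,0],[0.1,0.065,0],[0.1,0.065,0],[0.1,0.065,0],[0.05,0.032,0],[0.021,0.015,0],[0,0,0],[0,0,0]],"dr":[[0,0,0],[0,0,0],[0,0,0],[0,0,0],[0,0,0],[0,0,0],[0,0,0],[0,0,0]],"claw":[0.05,0.05,0.05,0.05,0.05,0.05,0.05,0.05]}'
python3 plan.py .055
```

```text
clock: 19.1
position: [0.6214, 0.0901, 0.3023]
ee_rot: [0.525, 2.531, 0.115]
force: [-0.1, -0.2, -2.4]
width: 0.126
gripper_force: 50.0
clock: 19.9
position: [0.5528, 0.2128, 0.255]
ee_rot: [0.526, 2.531, 0.113]
force: [-0.4, 0.2, -2.0]
width: 0.126
gripper_force: 50.0
dr [0.004 0.007 0.004] slide in target axes [0.0115 0.0053 0.0668]
TCP in housing mm [ 2.67 -2.69 75.03] F tool [ 1.4 -0.3  1.4] j [-0.53  0.14 -0.17  2.07  0.72  0.63 -0.07]
```

```bash

python3 -m pendant '{"slide":[[0.0115,0.0053,0],[0,0,0.05],[0,0,0.04],[0,0,0.03],[0,0,0.02],[0,0,0.01],[0,0,0],[0,0,0]],"dr":[[0,0,0],[0,0,0],[0,0,0],[0,0,0],[0,0,0],[0,0,0],[0,0,0],[0,0,0]],"claw":[0.05,0.05,0.05,0.05,0.05,0.05,0.05,0.05]}'
python3 plan.py .024
```

```text
clock: 20.7
position: [0.5741, 0.2152, 0.2153]
ee_rot: [0.525, 2.531, 0.114]
force: [-0.6, 0.2, -1.9]
width: 0.126
gripper_force: 50.0
dr [0.008 0.004 0.008] slide in target axes [-0.0024 -0.0019  0.0205]
TCP in housing mm [-0.48  0.8  30.14] F tool [ 1.5 -0.4  1.3] j [-0.54  0.22 -0.14  2.08  0.82  0.55 -0.16]
```

```bash

python3 -m pendant '{"slide":[[-0.002,-0.002,0.007],[0,0,0.007],[0,0,0.007],[0,0,0.0],[0,0,0]],"dr":[[0,0,0],[0,0,0],[0,0,0],[0,0,0],[0,0,0]],"claw":[0.05,0.05,0.05,0.05,0.05]}'
python3 plan.py .017
python3 -m pendant '{"slide":[[0,0,0.007],[0,0,0.007],[0,0,0.007],[0,0,0.0],[0,0,0]],"dr":[[0,0,0],[0,0,0],[0,0,0],[0,0,0],[0,0,0]],"claw":[0.05,0.05,0.05,0.05,0.05]}'
python3 plan.py .012
```

```text
clock: 21.2
position: [0.5777, 0.2141, 0.2098]
ee_rot: [0.525, 2.532, 0.113]
force: [0.1, 1.4, -2.6]
width: 0.126
gripper_force: 50.0
dr [0.005 0.002 0.009] slide in target axes [-0.001   0.0007  0.022 ]
TCP in housing mm [-0.35 -0.1  23.59] F tool [1.7 0.8 2.3] j [-0.54  0.24 -0.14  2.08  0.83  0.53 -0.17]
clock: 21.7
position: [0.5811, 0.214, 0.2046]
ee_rot: [0.525, 2.531, 0.114]
force: [-2.8, 1.2, 1.1]
width: 0.124
gripper_force: 50.0
dr [0.008 0.003 0.008] slide in target axes [-0.0007  0.0001  0.018 ]
TCP in housing mm [-0.22  0.04 17.41] F tool [ 2.1  0.3 -2.4] j [-0.54  0.25 -0.13  2.09  0.85  0.52 -0.19]
```

```bash

python3 -m pendant '{"slide":[[0,0,0.007],[0,0,0.007],[0,0,0],[0,0,0]],"dr":[[0,0,0],[0,0,0],[0,0,0],[0,0,0]],"claw":[0.05,0.05,0.05,0.05]}'
python3 plan.py .010
python3 -m pendant '{"slide":[[0,0,0.007],[0,0,0.007],[0,0,0],[0,0,0]],"dr":[[0,0,0],[0,0,0],[0,0,0],[0,0,0]],"claw":[0.05,0.05,0.05,0.05]}'
python3 plan.py .010
```

```text
clock: 22.1
position: [0.5833, 0.2139, 0.2011]
ee_rot: [0.525, 2.531, 0.114]
force: [-5.4, 1.5, 2.9]
width: 0.128
gripper_force: 50.0
dr [0.008 0.003 0.008] slide in target axes [-0.0007  0.0001  0.0108]
TCP in housing mm [-0.2   0.03 13.23] F tool [ 3.3  0.  -5.4] j [-0.54  0.25 -0.13  2.09  0.86  0.52 -0.19]
clock: 22.5
position: [0.5855, 0.2138, 0.1975]
ee_rot: [0.525, 2.531, 0.114]
force: [-6.1, 0.2, 3.3]
width: 0.13
gripper_force: 50.0
dr [0.008 0.002 0.009] slide in target axes [-0.001   0.0001 -0.0031]
TCP in housing mm [-0.28  0.06  9.06] F tool [ 3.2 -1.3 -6. ] j [-0.54  0.26 -0.12  2.09  0.87  0.51 -0.2 ]
```

```bash

python3 -m pendant '{"slide":[[0,0,0.005],[0,0,0.003],[0,0,0],[0,0,0],[0,0,0]],"dr":[[0,0,0],[0,0,0],[0,0,0],[0,0,0],[0,0,0]],"claw":[0.05,0.05,0.05,0.05,0.05]}'
python3 plan.py .007
python3 -c "
from h import *
for i in range(4):print((tool()[1].T@arm.observe()['force']).round(1)); arm.get_image('scene')
snap('scene','sc9')"
```

```text
clock: 23.0
position: [0.5865, 0.2139, 0.1957]
ee_rot: [0.525, 2.531, 0.114]
force: [-8.3, -0.4, 7.2]
width: 0.125
gripper_force: 50.0
dr [0.01  0.003 0.01 ] slide in target axes [-0.0012 -0.0001 -0.0002]
TCP in housing mm [-0.33  0.17  6.95] F tool [  2.6  -1.9 -10.5] j [-0.54  0.27 -0.12  2.09  0.87  0.5  -0.21]
[  2.6  -1.9 -10.5]
[  4.2  -2.2 -11.2]
[ 3.9 -1.8 -9.7]
[  3.1  -2.3 -10.4]
```

```bash
cat > st.py <<'E'
from plan import *
_,r=tool(); s=arm.observe()
h=H.T@-r[:,0]; print("twist deg from hx",np.degrees(np.arctan2(h[1],h[0])).round(1),"tau tool",(r.T@s["ft_torque"]).round(2)); plan(.009)
E
python3 st.py
python3 -m pendant '{"slide":[[0,0,-0.005],[0,0,0],[0,0,0],[0,0,0],[0,0,0],[0,0,0],[0,0,0],[0,0,0]],"dr":[[0,0,0],[0,0,0.25],[0,0,0.5],[0,0,0.5],[0,0,0.5],[0,0,0.5],[0,0,0.25],[0,0,0]],"claw":[0.05,0.05,0.05,0.05,0.05,0.05,0.05,0.05]}'
python3 st.py
```

```text
twist deg from hx -20.4 tau tool [0.59 1.41 0.01]
dr [0.01  0.003 0.009] slide in target axes [-0.001  -0.0001 -0.0068]
TCP in housing mm [-0.28  0.14  6.97] F tool [ 3.7 -2.7 -9.7] j [-0.54  0.27 -0.12  2.09  0.87  0.5  -0.21]
clock: 24.05
position: [0.586, 0.2145, 0.1972]
ee_rot: [0.902, 2.436, 0.226]
force: [-6.0, 0.7, 5.0]
width: 0.129
gripper_force: 50.0
twist deg from hx -37.7 tau tool [ 0.54  1.17 -0.05]
dr [ 2.000e-02  1.000e-03 -2.498e+00] slide in target axes [-0.0009 -0.0025 -0.0016]
TCP in housing mm [-0.    0.79  8.52] F tool [ 2.2 -1.2 -7.4] j [-0.58  0.26 -0.07  2.09  0.85  0.5  -0.49]
```

```bash

python3 -m pendant '{"slide":[[0,0,0],[0,0,0],[0,0,0],[0,0,0],[0,0,0],[0,0,0],[0,0,0],[0,0,0],[0,0,0],[0,0,0]],"dr":[[0,0,0.5],[0,0,0.7],[0,0,0.7],[0,0,0.7],[0,0,0.7],[0,0,0.7],[0,0,0.7],[0,0,0.7],[0,0,0.4],[0,0,0]],"claw":[0.05,0.05,0.05,0.05,0.05,0.05,0.05,0.05,0.05,0.05]}'
python3 st.py
python3 -m pendant '{"slide":[[0,0,0],[0,0,0],[0,0,0],[0,0,0],[0,0,0]],"dr":[[0,0,0.3],[0,0,0.3],[0,0,0.3],[0,0,0],[0,0,0]],"claw":[0.05,0.05,0.05,0.05,0.05]}'
python3 st.py
```

```text
clock: 25.05
position: [0.5864, 0.2144, 0.1976]
ee_rot: [1.718, 2.027, 0.467]
force: [-5.3, 0.6, 6.6]
width: 0.127
gripper_force: 50.0
twist deg from hx -77.6 tau tool [ 0.97  0.33 -0.05]
dr [ 2.400e-02 -3.000e-03 -8.305e+00] slide in target axes [ 0.0008 -0.0029 -0.0013]
TCP in housing mm [0.53 0.73 8.6 ] F tool [ 0.5 -0.8 -8.4] j [-0.68  0.26  0.05  2.1   0.8   0.47 -1.14]
clock: 25.55
position: [0.5865, 0.2145, 0.1976]
ee_rot: [1.833, 1.942, 0.501]
force: [-6.0, 1.5, 6.7]
width: 0.126
gripper_force: 50.0
twist deg from hx -83.7 tau tool [1.05 0.28 0.01]
dr [ 2.500e-02 -4.000e-03 -9.192e+00] slide in target axes [ 0.0009 -0.0031 -0.0014]
TCP in housing mm [0.57 0.77 8.59] F tool [ 1.4 -1.4 -8.9] j [-0.7   0.25  0.07  2.1   0.8   0.46 -1.24]
```

```bash

for i in 1 2 3; do python3 -m pendant '{"slide":[[0,0,0],[0,0,0],[0,0,0]],"dr":[[0,0,0.3],[0,0,0],[0,0,0]],"claw":[0.05,0.05,0.05]}' >/dev/null
python3 st.py | head -1; done; python3 st.py|tail -1
```

```text
twist deg from hx -85.8 tau tool [0.93 0.29 0.01]
twist deg from hx -87.8 tau tool [ 1.02  0.26 -0.04]
twist deg from hx -89.9 tau tool [ 1.23  0.15 -0.12]
TCP in housing mm [0.29 0.76 8.57] F tool [ 1.8 -2.3 -8.5] j [-0.72  0.25  0.09  2.1   0.79  0.46 -1.34]
```

```bash

for i in 1 2; do python3 -m pendant '{"slide":[[0,0,0],[0,0,0],[0,0,0]],"dr":[[0,0,0.3],[0,0,0],[0,0,0]],"claw":[0.05,0.05,0.05]}' >/dev/null
python3 st.py | head -1; done; python3 st.py|tail -1
```

```text
twist deg from hx -91.9 tau tool [ 1.19  0.16 -0.55]
twist deg from hx -93.9 tau tool [ 1.17 -0.04 -0.96]
TCP in housing mm [0.21 0.75 8.56] F tool [-0.2 -2.3 -9. ] j [-0.73  0.25  0.1   2.1   0.78  0.46 -1.41]
```

The hard stop shows as a clear rise in torque. I'll ease the twist, let the spring lift the plug, then release.

```bash

python3 -m pendant '{"slide":[[0,0,0],[0,0,0],[0,0,-0.007],[0,0,-0.007],[0,0,-0.006],[0,0,0],[0,0,0]],"dr":[[0,0,-0.25],[0,0,-0.15],[0,0,0],[0,0,0],[0,0,0],[0,0,0],[0,0,0]],"claw":[0.05,0.05,0.05,0.05,0.05,0.05,0.05]}'
python3 st.py
```

```text
clock: 27.75
position: [0.5829, 0.2143, 0.2025]
ee_rot: [1.97, 1.83, 0.541]
force: [-5.0, 2.6, 7.2]
width: 0.129
gripper_force: 50.2
twist deg from hx -91.2 tau tool [ 0.94  0.37 -0.65]
dr [ 1.700e-02 -4.000e-03 -1.029e+01] slide in target axes [-0.     -0.0014  0.0187]
TCP in housing mm [ 0.13  0.39 14.62] F tool [ 2.3 -0.5 -8.8] j [-0.72  0.24  0.09  2.1   0.78  0.47 -1.35]
```

```bash

for i in 1 2; do python3 -m pendant '{"slide":[[0,0,-0.004],[0,0,0],[0,0,0]],"dr":[[0,0,0],[0,0,0],[0,0,0]],"claw":[0.05,0.05,0.05]}' >/dev/null
python3 st.py | sed -n '1p;3,$p'; done
```

```text
twist deg from hx -91.3 tau tool [ 0.5   0.75 -0.63]
TCP in housing mm [ 0.1   0.26 15.4 ] F tool [ 4.   0.1 -0.7] j [-0.72  0.24  0.09  2.1   0.77  0.47 -1.35]
twist deg from hx -91.2 tau tool [-0.21  1.49 -0.61]
TCP in housing mm [ 0.03  0.21 15.65] F tool [ 6.6  3.4 17.4] j [-0.72  0.24  0.09  2.1   0.77  0.47 -1.35]
```

At 15.6 mm the pull jumps to 17 N, so the lugs are in the pockets. I'll relax, open and retreat.

```bash

python3 -m pendant '{"slide":[[0,0,0.004],[0,0,0],[0,0,0],[0,0,0],[0,0,0],[0,0,-0.02],[0,0,-0.05],[0,0,-0.1],[0,0,-0.15],[0,0,-0.1]],"dr":[[0,0,0],[0,0,0],[0,0,0],[0,0,0],[0,0,0],[0,0,0],[0,0,0],[0,0,0],[0,0,0],[0,0,0]],"claw":[0.05,0.05,0.2,0.35,0.4,0.4,0.4,0.4,0.4,0.4]}' 
python3 -m pendant '{"slide":[[-0.05,0,-0.05],[0,0,0],[0,0,0]],"dr":[[0,0,0],[0,0,0],[0,0,0]],"claw":[0.4,0.4,0.4]}'
python3 - <<'E'
from h import *
w=snap("wrist","wr9")[1];s=snap("scene","sc10")[1];t=snap("top","tp10")[1]
z=lambda i,x0,y0,w,h:cv2.resize(i[y0:y0+h,x0:x0+w],(400,300),interpolation=3)
cv2.imwrite("pics/fin.png",np.vstack([np.hstack([z(w,0,0,512,384),z(s,270,100,120,90)]),np.hstack([z(t,280,155,140,105),z(s,75,195,150,112)])])[:,:,::-1])
E
```

```text
clock: 29.35
position: [0.514, 0.2173, 0.3118]
ee_rot: [1.971, 1.829, 0.541]
force: [0.8, 0.8, 1.1]
width: 0.401
gripper_force: 0.0
clock: 29.65
position: [0.5062, 0.2024, 0.3222]
ee_rot: [1.971, 1.828, 0.54]
force: [0.1, 0.3, -0.1]
width: 0.397
gripper_force: 0.0
```

View pics/fin.png

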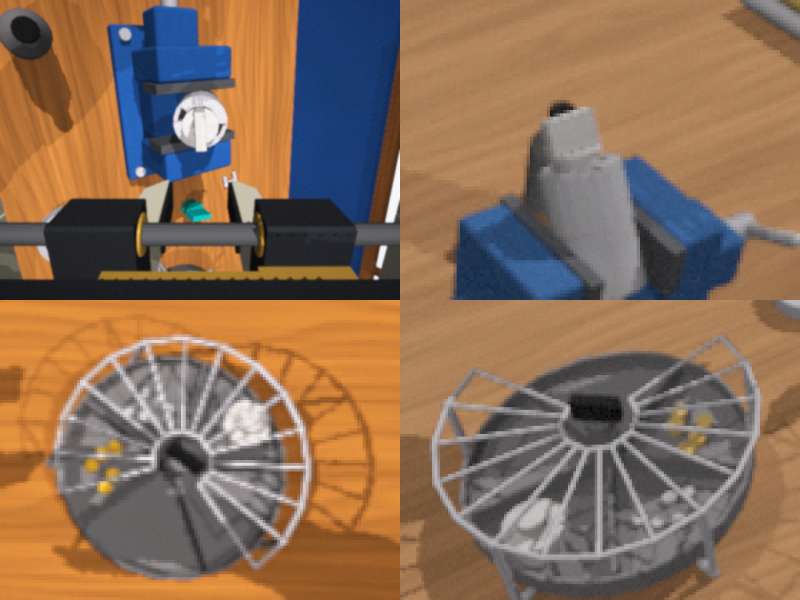

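The plug sits in the housing mouth with the fingers clear: (200,120) in the wrist crop and (570,140) in the scene crop. The plain plug stands in the carousel at (245,425) and (530,525).

```bash
python3 -c "
from cell import arm
print(arm.sign_off())"
```

```text
the job is handed in; nothing more can be done
None
```

The bayonet plug is locked in the tilted housing and released, the plain plug is still standing in the carousel, and I handed the job in at about 30 s; the sign-off gave no verdict.

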